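# Show which mug goes on which plaster bat

### The arm

A 7-joint arm with a two-finger parallel gripper is mounted at the origin on the work surface. World frame = base frame: x ahead of the robot, y to its left, z up, the work surface at z = 0. Lengths are in m, angles in rad, forces in N, time in s.
With the tool pointing down it reaches from about 0.425 to 0.825 m from the base axis. Payload 3.6 kg.
Tool frame: the origin (TCP) lies where the fingers leave the gripper's body, on its centre line; the fingertips stand 84 mm ahead of it and the grasp point (between the pads) lies 65 mm ahead of it (env.nose_length is the distance from the TCP to the fingertips, in m); z points along the fingers, y is the direction in which the jaws open and shut (so a half turn about z gives the same grasp; the last joint's range is limited). The gripper opens to 93 mm and grips with 3 to 60 N. Pads are 15 mm wide; open, the fingers measure 128 mm over their backs; the gripper's body (75 mm by 188 mm) begins 65 mm behind the grasp point.
Start: joints at [1.143, 0.615, -0.013, 1.423, 0.008, 1.103, -0.04], TCP at [0.254, -0.598, 0.303] pointing down, gripper open.
Joint ranges: [-3.12, 3.12], [-0.3, 2.06], [-1.34, 1.32], [0.26, 2.42], [-1.36, 4.5], [0.01, 1.98], [-2.84, 2.84]. Speed limits (rad/s): [2.79, 2.79, 3.14, 3.14, 3.14, 3.14, 3.14].

### API

Orientations are given as [roll, pitch, yaw] about the fixed x, y, z axes, in that order (R = Rz(yaw) Ry(pitch) Rx(roll)).
In Python, from workcell import env gives the robot as it stands.
- The arm moves only by the shell command python3 -m crank 'ROWS' [OPENING] [FORCE]. ROWS is JSON, a list of rows, each a list of 4 numbers: the shift along the tool's x, y, z in mm, then the turn about the tool's z in degrees. In form: [[tx, ty, tz, twist], ...]. A call has 1 to 12 rows; each row shifts and turns the commanded pose from where the row before left it, along the tool's axes as they then stand; what a row does not reach is not made up. A row lasts 1/8 s, in which the tool goes at most 62.5 mm and 10.7 degrees, less where a joint would pass 70% of its speed; a pose out of reach is approached as far as the arm can. A call is refused whole if a number of a shift passes 62.5 or a number of a turn 10.7, either way. A call with a gripper value outside its range is refused whole. OPENING is the gripper command: -1 is shut, 1 is fully open, values between are in proportion, set as the call begins (- or left out, the last holds). The fingers move at their own pace and stop on an object; FORCE is the grip in N (left out, the last holds). Time passes only in rows, so rows that do not move let the fingers close. It gives the time, the measured TCP pose, the force and the opening at its end, in the units of the state.
- env.observe(): the state, without advancing time (a new reading comes with each control period).
- env.camera(name): name is "scene" or "top" or "wrist"; returns a dict with "image" (384x512x3 uint8, red, green, blue), "K" (3x3 intrinsics, pixels), "camera_from_world" (4x4, takes a point from world to camera coordinates); the wrist camera has in their place "mount" (4x4, takes a point from camera to tool coordinates, whose origin is the TCP and whose axes are the flange's). Camera axes: x right, y up, looking along -z (the intrinsics and any distortion apply to the point x, -y, -z); pixel columns grow to the right and rows downward; lengths in m; the calibration is good to about 2 mm. A picture is of the moment at which its call begins: read the wrist's pose just before it. There is no depth.
- env.hand_in(): hands the job in, once; it reports no verdict.
The state is a dict: "time_s": time; "joint_positions": joint angles; "qd": joint speeds; "joint_efforts": joint torques, N m; "eef_pos": TCP position; "eef_rot": TCP orientation; "wrist_force": force on the tool from outside, world axes, zero at the start; "torque": the same for the moment, N m; "width": opening from 0.0 (shut) to 1.0 (fully open).
Only numpy, scipy, OpenCV 4.12 (cv2) and the standard library are available. Lean on these libraries where they do the work, as an engineer would, in place of code of your own. Each camera call takes 0.05 s, during which the arm holds its last target.

### The job

Show your helper at the pottery bench which pot to move and where. Point down at the mug, the only pot with a handle, with the fingertips two to five centimetres above the middle of its mouth, and stay there three seconds; then point in the same way at the middle of the bare plaster bat (the round white disc with no pot on it), stay three seconds, and finish with the hand still pointing there. Touch nothing, move nothing, and travel high between the two so that you do not come low over the middle of any other pot.

Things in the scene. Friction and masses are not known exactly. Their poses are not given: they have to be found in the camera images.
- mug: Unglazed terracotta-coloured mug standing upright on the plywood board, 80 mm across, 95 mm tall, with one side handle (towards its own +y, reaching about 75 mm from the axis), the only pot with a handle. Origin: centre of its underside; z up along its axis.
- mug_rim (a point): Centre of the mug's mouth, level with its rim, 95 mm above its underside (113 mm above the table).
- beaker: Terracotta-coloured cup of the mug's size, 80 mm across and 95 mm tall, no handle, on the plywood board. Origin: centre of its underside.
- beaker_rim (a point): Centre of the beaker's mouth, level with its rim.
- bowl: Terracotta-coloured bowl, 96 mm across, 60 mm tall, on the plywood board. Origin: centre of its underside.
- bowl_rim (a point): Centre of the bowl's mouth, level with its rim.
- ware_board: Light plywood board 140 x 440 x 18 mm lying on the table with its length about across the bench (own y); mug, beaker and bowl stand in a row on it, in any order, about 140 mm apart. Fixed. It may be the row nearer to the robot or the farther one. Origin: centre of its underside.
- drying_board: Darker wooden board of the same size, parallel to the other, about 190 mm from it, with three plaster bats in a row 140 mm apart. Fixed. Origin: centre of its underside.
- bat_bare: The plaster bat without a pot: round white disc, 124 mm across, 20 mm thick, lying on the drying board in any of its three places. Fixed. Origin: centre of its underside.
- bat_bare_top (a point): Centre of the top face of the bare bat (38 mm above the table).
- small_cup: Terracotta-coloured little cup, 66 mm across, 60 mm tall, standing on another bat. Origin: centre of its underside.
- small_cup_rim (a point): Centre of the little cup's mouth, level with its rim (98 mm above the table).
- dish: Terracotta-coloured low dish, 100 mm across, 45 mm tall, standing on another bat. Origin: centre of its underside.
- dish_rim (a point): Centre of the dish's mouth, level with its rim.
- tool_crock: Blue ceramic crock 76 mm across, 85 mm tall, with three tools standing in it up to 143 mm, on the table to one side. Origin: centre of its underside.
- glaze_jar: Closed jar, 70 mm across, 100 mm tall, on the table to one side. Origin: centre of its underside.
- clay_trimmer: Wooden-handled scraper lying flat on the table to one side, about 185 x 50 x 12 mm. Origin: under the middle of its handle.
Things that resemble listed ones, but are neither listed nor needed, are in the scene too. Several things have the shape of the clay_trimmer; the one meant has the colours described above.

How it is judged:
On the way, in this order (a step that is already met when the one before it is completed fails the run):
1. the fingers point at the mug: grasp point within 25 mm of the axis of its mouth and 18 to 95 mm above its rim, for 2 s (horizontal distance between the grasp point and mug_rim below 0.025 m and z of the grasp point in the frame of mug_rim between 0.018 and 0.095 m), for 2 s.
2. the fingers point at the bare bat: grasp point within 30 mm of its axis and 18 to 95 mm above its top, for 2 s (horizontal distance between the grasp point and bat_bare_top below 0.03 m and z of the grasp point in the frame of bat_bare_top between 0.018 and 0.095 m), for 2 s.
At the end, for the whole second after the job is handed in: The hand still points at the bare bat: grasp point within 30 mm of its axis and 18 to 95 mm above its top; every pot and bystander is upright (0.1 rad), at rest (0.02 m/s) and within 8 mm of where it stood (all of step 2 and linear speed of each of mug, beaker, bowl, small_cup, dish, tool_crock, glaze_jar, clay_trimmer below 0.02 m/s and angle between each of mug, beaker, bowl, small_cup, dish, tool_crock, glaze_jar, clay_trimmer's own z axis and vertical below 0.1 rad and not (distance of any of mug, beaker, bowl, small_cup, dish, tool_crock, glaze_jar, clay_trimmer from where it was at the start of the episode above 0.008 m)); the robot touches nothing.
It fails at once if the robot touches something (over 0.5 N) (contact force between any of the fingers, the arm and anything else above 0.5 N).
It fails at once if a pot or bystander is moved by more than 8 mm (distance of any of mug, beaker, bowl, small_cup, dish, tool_crock, glaze_jar, clay_trimmer from where it was at the start of the episode above 0.008 m).
It fails at once if the hand comes low over another pot: grasp point within 25 mm of the axis of its mouth and less than 60 mm above its rim ((horizontal distance between the grasp point and beaker_rim below 0.025 m and z of the grasp point in the frame of beaker_rim below 0.06 m) or (horizontal distance between the grasp point and bowl_rim below 0.025 m and z of the grasp point in the frame of bowl_rim below 0.06 m) or (horizontal distance between the grasp point and small_cup_rim below 0.025 m and z of the grasp point in the frame of small_cup_rim below 0.06 m) or (horizontal distance between the grasp point and dish_rim below 0.025 m and z of the grasp point in the frame of dish_rim below 0.06 m)).
It also fails if it takes over 45 s, if anything falls off the work surface, if the arm or the gripper's body presses on something with over 40 N, if the wrist force passes 120 N, or if a joint passes its speed limit or range.

## Working session

There is one attempt and no reset: what is moved stays moved. The work goes in short steps, Python scripts to look and compute and a shell command to move; the robot and the scene stay as the last step left them, time stands still between calls to the robot, and variables do not carry over. Pictures are saved under pics/ and viewed, and the job is handed in when it is done.

```bash
mkdir -p pics; cat > h.py <<'E'
import numpy as np,cv2
from workcell import env
def ray(c,u,v,z):
    K=c["K"];T=np.linalg.inv(c["camera_from_world"])
    d=np.linalg.inv(K)@np.array([u,v,1.]);d=np.array([d[0],-d[1],-d[2]])
    d=T[:3,:3]@d;o=T[:3,3];return o+d*(z-o[2])/d[2]
def proj(c,p):
    q=(c["camera_from_world"]@np.append(p,1))[:3];q=c["K"]@np.array([q[0],-q[1],-q[2]]);return q[:2]/q[2]
E
python3 - <<'E'
from h import *
s=env.observe();print(s["time_s"],s["eef_pos"],s["eef_rot"],s["width"],env.nose_length)
for n in("top","scene"):
    c=env.camera(n);np.savez(n+".npz",**{k:v for k,v in c.items() if isinstance(v,np.ndarray)});print(n,list(c),c["K"]);cv2.imwrite(f"pics/{n}1.png",c["image"][:,:,::-1])
E
```

```text
0.0 [ 0.25336641 -0.59796379  0.30158831] [-3.13904770e+00  8.09073163e-05  4.00838410e-01] 0.9996704861681379 0.0841
top ['image', 'K', 'camera_from_world'] [[391.34775786   0.         250.31159056]
 [  0.         391.34775786 194.85992368]
 [  0.           0.           1.        ]]
scene ['image', 'K', 'camera_from_world'] [[440.97641628   0.         263.64274292]
 [  0.         440.97641628 181.27631697]
 [  0.           0.           1.        ]]
```

View pics/top1.png

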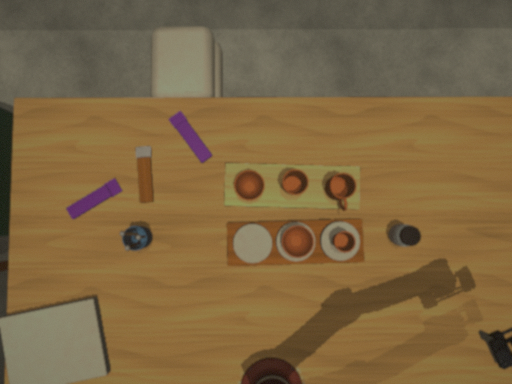

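View pics/scene1.png

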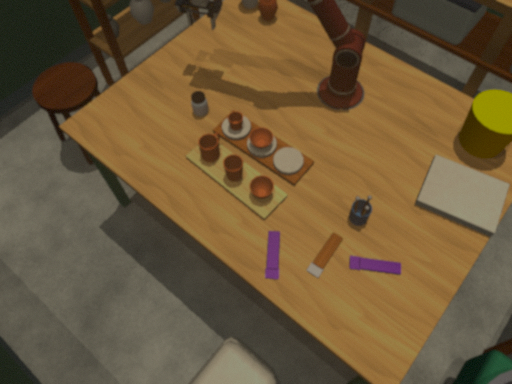

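The top view has three pots on the light board: a bowl at (249,185), a plain cup at (293,182), and at (340,186) a cup with a handle-like bit at (342,203). The dark board holds a bare white disc at (253,243), the dish at (297,241) and the small cup at (341,241). The candidates for the mug are (293,182) and (340,186). I'll confirm the handle in an enlarged crop and measure.

```bash
python3 - <<'E'
from h import *
c=dict(np.load("top.npz"));im=c["image"]
cv2.imwrite("pics/crop1.png",cv2.resize(im[150:280,215:435,::-1],None,fx=3.6,fy=3.6,interpolation=cv2.INTER_CUBIC))
print(ray(c,272,375,0),np.linalg.inv(c["camera_from_world"])[:3,3])
# white bat
hsv=cv2.cvtColor(im,cv2.COLOR_RGB2HSV)
m=((hsv[:,:,1]<70)&(hsv[:,:,2]>120)).astype(np.uint8);m[:215]=0;m[270:]=0;m[:,:220]=0;m[:,370:]=0
for q in cv2.findContours(m,0,1)[0]:
    if cv2.contourArea(q)>200:
        e=cv2.fitEllipse(q);print("bat",e,ray(c,*e[0],.038))
# pots: reddish
m=((hsv[:,:,0]<10)&(hsv[:,:,1]>130)).astype(np.uint8);m[:165]=0;m[208:]=0;m[:,:228]=0;m[:,358:]=0
for q in cv2.findContours(m,0,1)[0]:
    if cv2.contourArea(q)>100: print("pot",cv2.boundingRect(q),cv2.minEnclosingCircle(q))
E
```

```text
[ 0.04429993 -0.0035933   0.        ] [0.54081828 0.0721619  1.28369821]
bat ((252.12802124023438, 242.75570678710938), (36.39528274536133, 36.6329231262207), 177.408203125) [0.46706889 0.05825036 0.038     ]
bat ((339.703369140625, 240.4698028564453), (36.23646545410156, 36.83832550048828), 146.65455627441406) [ 0.47286653 -0.21951528  0.038     ]
```

View pics/crop1.png

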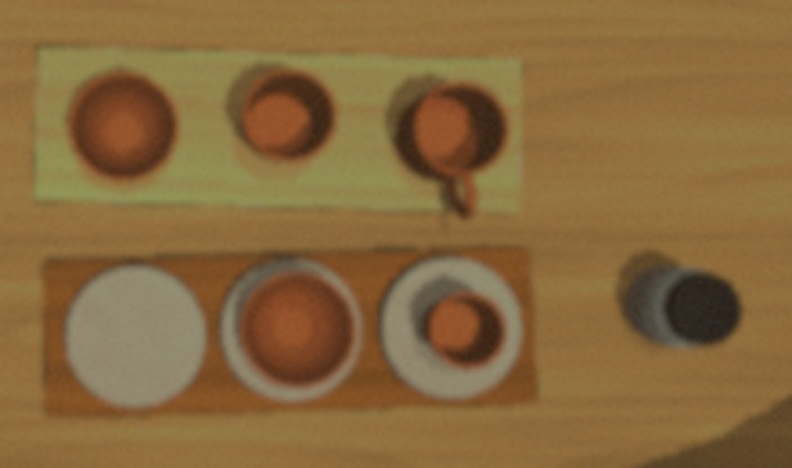

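The crop confirms it: only the right-hand cup has a handle, at crop (460,190). The left disc on the dark board is bare. Next I'll measure the mug rim more closely in both views.

```bash
python3 - <<'E'
from h import *
t=dict(np.load("top.npz"));s=dict(np.load("scene.npz"))
a=cv2.resize(t["image"][165:215,312:368,::-1],None,fx=7,fy=7,interpolation=cv2.INTER_CUBIC)
b=cv2.resize(s["image"][125:175,190:246,::-1],None,fx=7,fy=7,interpolation=cv2.INTER_CUBIC)
def rim(c,p,o,im,r=.04):
    pts=[]
    for th in np.linspace(0,2*np.pi,60):
        pts.append(((proj(c,np.array(p)+[r*np.cos(th),r*np.sin(th),0])-o+.5)*7))
    for q in pts: cv2.circle(im,tuple(int(x) for x in q),1,(0,255,0),-1)
p=ray(t,342.5,186.4,.113);print(p,proj(s,p))
a0,b0=a.copy(),b.copy()
rim(t,p,np.array([312,165]),a);rim(s,p,np.array([190,125]),b)
cv2.imwrite("pics/mug1.png",np.vstack([np.hstack([a0,a]),np.hstack([b0,b])])[:, :][::1])
im=np.vstack([np.hstack([a0,a]),np.hstack([b0,b])]);cv2.imwrite("pics/mug1.png",cv2.resize(im,None,fx=.85,fy=.85))
E
```

```text
[ 0.63859091 -0.21344858  0.113     ] [208.78756713 140.39181163]
```

View pics/mug1.png

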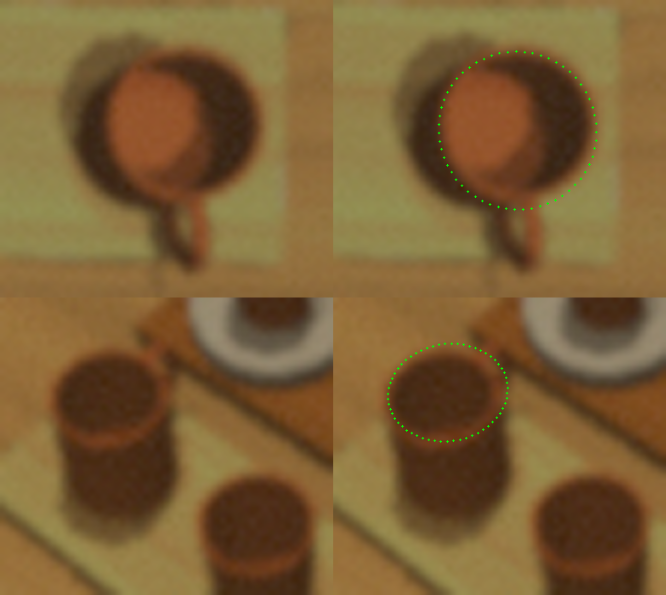

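The mug rim centre comes out at about (0.640, -0.212), with the two views agreeing to about 4 mm. The bare bat is at (0.467, 0.058). With tool yaw 0.40, the shift to the mug is about tx 506, ty -204 mm. I'll travel there at the start height, with the fingers shut for pointing.

```bash
python3 -m crank '[[20,-8,0,0],[40,-16,0,0],[40,-16,0,0],[40,-16,0,0],[40,-16,0,0],[40,-16,0,0],[40,-16,0,0],[40,-16,0,0],[40,-16,0,0],[40,-16,0,0],[40,-16,0,0],[40,-16,0,0]]' -1
```

```text
time_s: 1.6
eef_pos: [0.6065, -0.2462, 0.3027]
eef_rot: [-3.14, -0.0, 0.403]
wrist_force: [-0.0, -0.5, -0.2]
width: 0.006
```

```bash
python3 -m crank '[[25,-12,0,0],[15,-8,0,0],[0,0,0,0],[0,0,0,0]]'
python3 - <<'E'
from h import *
s=env.observe();R=cv2.Rodrigues(np.zeros(3))[0]
from scipy.spatial.transform import Rotation as Q
R=Q.from_euler("xyz",s["eef_rot"]).as_matrix();p=np.array(s["eef_pos"])
print(s["time_s"],p,s["eef_rot"],s["joint_positions"],s["width"])
print("tool shift to mug mm",R.T@(np.array([.640,-.212,.232])-p)*1e3)
c=env.camera("wrist");cv2.imwrite("pics/w1.png",c["image"][:,:,::-1])
M=c["mount"]
def wp(P):
    q=np.linalg.inv(M)@np.append(R.T@(P-p),1);q=c["K"]@np.array([q[0],-q[1],-q[2]]);return q[:2]/q[2]
print(M,wp(np.array([.640,-.212,.113])))
E
```

```text
time_s: 2.1
eef_pos: [0.6334, -0.217, 0.3028]
eef_rot: [3.141, 0.001, 0.399]
wrist_force: [0.6, -0.6, -1.3]
width: 0.003
2.1 [ 0.63341252 -0.21700112  0.30278689] [3.14080579e+00 1.43479718e-03 3.98776763e-01] [ 0.31379601  0.64778342 -0.03110428  1.35844789  0.02236418  1.13629887
 -0.89245667] 0.002647530556966244
tool shift to mug mm [ 8.11405824 -2.10654669 70.77368348]
[[-3.99518026e-04  9.70402375e-01  2.41493419e-01  6.62508964e-02]
 [ 9.99999858e-01  3.02547053e-04  4.38627234e-04 -4.30098684e-04]
 [ 3.52581787e-04  2.41493560e-01 -9.70402358e-01 -8.20475271e-02]
 [ 0.00000000e+00  0.00000000e+00  0.00000000e+00  1.00000000e+00]] [252.59756025 174.10462082]
```

View pics/w1.png

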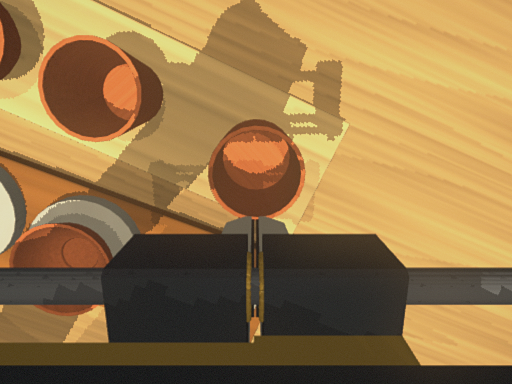

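The wrist view shows the mug mouth centred near (256,172). My estimate predicts (253,174), which agrees to about 3 mm. The handle is behind the fingers. Now I'll go down and hold.

```bash
python3 -m crank '[[3,-1,10,0],[3,0,15,0],[2,0,15,0],[0,0,15,0],[0,0,10,0],[0,0,5,0],[0,0,0,0],[0,0,0,0]]'; for i in 1 2; do python3 -m crank '[[0,0,0,0],[0,0,0,0],[0,0,0,0],[0,0,0,0],[0,0,0,0],[0,0,0,0],[0,0,0,0],[0,0,0,0],[0,0,0,0],[0,0,0,0],[0,0,0,0],[0,0,0,0]]'; done
python3 - <<'E'
from h import *
c=env.camera("scene");cv2.imwrite("pics/s2.png",cv2.resize(c["image"][80:220,130:330,::-1],None,fx=4,fy=4))
E
```

```text
time_s: 3.15
eef_pos: [0.6417, -0.2116, 0.2334]
eef_rot: [3.141, -0.001, 0.401]
wrist_force: [0.5, -0.3, 0.7]
width: 0.003
time_s: 4.65
eef_pos: [0.6414, -0.2115, 0.2328]
eef_rot: [-3.142, -0.0, 0.401]
wrist_force: [0.7, 0.2, 1.1]
width: 0.005
time_s: 6.15
eef_pos: [0.6413, -0.2115, 0.2328]
eef_rot: [-3.141, -0.0, 0.401]
wrist_force: [-0.8, -0.5, 0.8]
width: 0.008
```

View pics/s2.png

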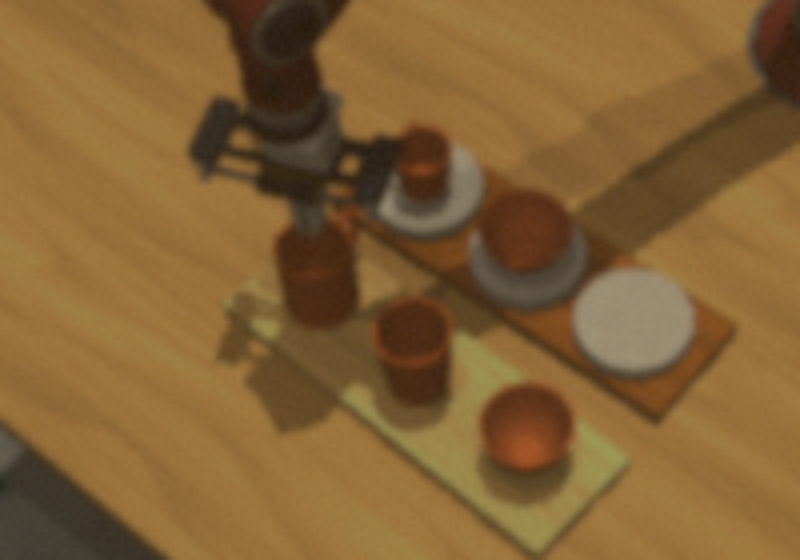

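Crop (315,240): the shut fingers stand above the mug's mouth, with the handle at (345,222). The arm held there for 3 s without contact. Next I'll rise and travel to the bat: tx -55, ty -316 mm.

```bash
python3 -m crank '[[0,0,-10,0],[0,0,-20,0],[0,0,-25,0],[0,0,-20,0],[0,0,0,0]]'; python3 -m crank '[[-2,-16,0,0],[-6,-30,0,0],[-6,-35,0,0],[-6,-35,0,0],[-6,-35,0,0],[-6,-35,0,0],[-6,-35,0,0],[-6,-35,0,0],[-6,-30,0,0],[-5,-30,0,0],[0,0,0,0],[0,0,0,0]]'
python3 - <<'E'
from h import *
from scipy.spatial.transform import Rotation as Q
s=env.observe();R=Q.from_euler("xyz",s["eef_rot"]).as_matrix();p=np.array(s["eef_pos"])
print(s["time_s"],p)
print("tool shift",R.T@(np.array([.467,.058,.157])-p)*1e3)
c=env.camera("wrist");cv2.imwrite("pics/w2.png",c["image"][:,:,::-1])
q=np.linalg.inv(c["mount"])@np.append(R.T@(np.array([.467,.058,.038])-p),1);q=c["K"]@np.array([q[0],-q[1],-q[2]]);print(q[:2]/q[2])
E
```

```text
time_s: 6.82
eef_pos: [0.6422, -0.2118, 0.3104]
eef_rot: [3.138, -0.004, 0.401]
wrist_force: [0.4, 0.5, -0.0]
width: 0.005
time_s: 8.32
eef_pos: [0.4677, 0.0571, 0.3075]
eef_rot: [3.141, 0.0, 0.4]
wrist_force: [0.0, -0.2, 0.0]
width: 0.003
8.325 [0.4677137  0.05711678 0.30754735]
tool shift [ -0.26976713  -1.19209579 150.54667278]
[253.96635542 166.16725643]
```

View pics/w2.png

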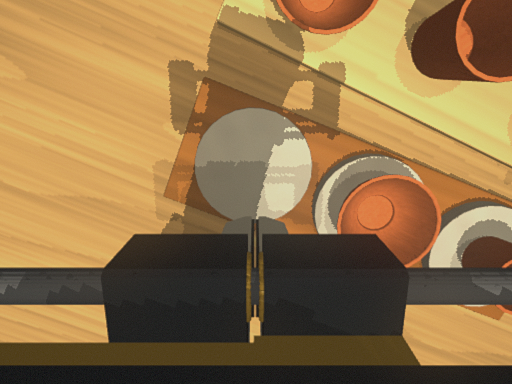

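The bare bat is centred at (253,165) and the prediction was (254,166). I'll go down 150 mm and hold.

```bash
python3 -m crank '[[0,-1,10,0],[0,0,20,0],[0,0,25,0],[0,0,25,0],[0,0,25,0],[0,0,20,0],[0,0,15,0],[0,0,8,0],[0,0,2,0],[0,0,0,0],[0,0,0,0],[0,0,0,0]]'; for i in 1 2; do python3 -m crank '[[0,0,0,0],[0,0,0,0],[0,0,0,0],[0,0,0,0],[0,0,0,0],[0,0,0,0],[0,0,0,0],[0,0,0,0],[0,0,0,0],[0,0,0,0],[0,0,0,0],[0,0,0,0]]'; done
python3 - <<'E'
from h import *
c=env.camera("scene");cv2.imwrite("pics/s3.png",cv2.resize(c["image"][80:220,130:330,::-1],None,fx=4,fy=4))
E
```

```text
time_s: 9.88
eef_pos: [0.4672, 0.059, 0.1582]
eef_rot: [3.141, -0.001, 0.401]
wrist_force: [1.2, 0.1, 0.4]
width: 0.003
time_s: 11.38
eef_pos: [0.467, 0.0589, 0.1578]
eef_rot: [-3.142, -0.0, 0.401]
wrist_force: [0.4, -0.4, 0.2]
width: 0.004
time_s: 12.88
eef_pos: [0.467, 0.0589, 0.1578]
eef_rot: [-3.142, -0.0, 0.401]
wrist_force: [-0.3, -0.2, -0.2]
width: 0.002
```

View pics/s3.png

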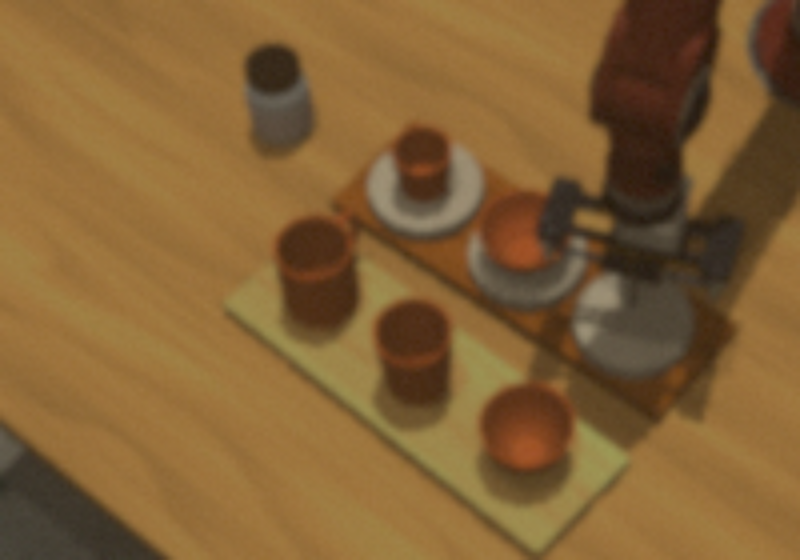

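The fingers stand over the bare bat at crop (635,300), and every pot is where it was. Handing in.

```bash
python3 -c "
from workcell import env
print(env.hand_in())"
```

```text
the job is handed in; nothing more can be done
None
```

I pointed at the mug for just over 3 s, travelled with the grasp point at about 24 cm, and then pointed at the bare bat for just over 3 s. The hand was still over the bat when I handed in, at about 13 s on the robot's clock. `env.hand_in()` gives no verdict, so I don't know the judged result.

- **Mug:** the fingertips were about 36 mm above its rim and within about 4 mm of the centre of its mouth. The top, scene and wrist views agreed to 3–4 mm.
- **Bare bat:** the fingertips were about 36 mm above its top face. The position measured from the top view matched the wrist view to about 1 pixel.
- **Contact:** the wrist force readings stayed at noise level, about 1.3 N or less, which is too coarse to check the 0.5 N limit. In the last scene crop, every pot and the glaze jar stood upright and none showed any movement. The tool crock and clay trimmer were outside that crop and I did not check them again.

No check failed or disagreed.

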